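Wedge a jar fast in a bench holder by feel

TASK

First stand the amber jar upright on the floor of the blue holder, close against its blue fixed jaw, and let go; next stand the aluminium spacer upright and square against the white jaw and let go. Last, push the red wedge, thin end down and slanted face towards the jar, into the gap left between spacer and jar until you feel it close tight on both of them, firmly but without forcing it, and finish still gripping the wedge and pressing it down: do not let go of it. Leave the bowl, the glass cube and the tweezers alone.

Things in the scene. Friction and masses are not known exactly. Their poses are not given: they have to be found in the camera images.
- holder: Blue plastic holder fixed to the desk. Base plate 70 (x) by 160 (y) by 8 mm; origin at the centre of its underside, floor 8 mm above it. The blue fixed jaw, 26 mm wide (x), 14 thick, 66 tall above the floor, has its inner face at y = +37 mm; the white jaw faces it on the -y side. The channel is open at both sides (x) and above; things in it stand centred on x = 0.
- fixed_face (a point): Foot of the inner face of the blue fixed jaw, at floor height, mid width; the face looks to the holder's -y.
- stop: White jaw of the holder, rigid, at a different place each time: 26 mm wide (x), 14 thick, 66 tall, axes parallel to the holder's. Origin at the foot of its inner face, at floor height, mid width; the face looks to +y. Jaw faces are 77 to 82 mm apart: with jar (50) and spacer (12) in, 15 to 20 mm are left for the wedge.
- jar: Closed amber jar, about 150 g: body 50 mm diameter and 64 mm tall, black cap 42 mm diameter and 10 mm tall on top (74 mm in all). Origin at the centre of its underside, z up; stands on the desk. Jar and spacer slide and settle as the wedge first catches on them, so an early push fades: press on (8 to 15 N) until the push lasts and the wedge sinks no more.
- rack: Brown wooden rack fixed to the desk, base 60 (x) by 160 (y) by 8 mm; origin centre of underside. At y = +45 mm the wedge hangs by its head on two uprights, tops 90 mm above the origin; at y = -45 the spacer stands on the base between two uprights, tops at 26 mm. Uprights are 30 mm wide (x): grip wedge or spacer across its width (x), fingers either side of them, and lift straight up.
- spacer: Flat aluminium plate, 36 mm wide (x), 12 mm thick (y), 74 mm tall (z), about 70 g. Origin at the centre of its underside, z up.
- wedge: Red plastic wedge, 50 g, z up, tip down. Blade 40 mm wide (x), 76 tall: flat back at y = -13 mm, front slanting from y = -9 at the tip (4 thick) to +13 at the top (26 thick). Head on top 46 (x) by 37 (y) by 20 mm tall. Origin at tip height under the head's centre. Wedged in, its slanted front (+y in rack and holder) meets the top edge of the jar's body and the tip stays off the floor.
- wedge_head (a point): Centre of the wedge's head, 86 mm above its tip: the place to grip, across the 46 mm width (x).
- bowl: White ceramic bowl, 100 mm across, 45 mm tall; origin under its centre. Bystander.
- glass_cube: Clear glass cube, 40 mm; origin under its centre. Bystander.
- tweezers: Stainless tweezers lying flat, 120 mm long (y), about 16 mm wide, 6 mm tall; origin under the middle. Bystander.
Things that resemble listed ones, but are neither listed nor needed, are in the scene too. There is more than one size of the rack; the one meant has the size given above. Several things have the shape of the wedge; the one meant has the colours described above.

How it is judged:
On the way, in this order (a step that is already met when the one before it is completed fails the run):
1. the jar stands upright on the holder's floor close to the fixed jaw, let go, before spacer and wedge come (angle between jar's own z axis and vertical below 0.1 rad and z of jar in the frame of holder between 0.004 and 0.013 m and x of jar in the frame of holder between -0.014 and 0.014 m and y of jar in the frame of holder between 0 and 0.0145 m and contact force between the fingers and jar below 0.1 N and linear speed of jar below 0.02 m/s and z of wedge in the frame of rack below 0.022 m), for 0.2 s.
2. the spacer stands on the floor against the white jaw, let go, the wedge still in the rack (angle between jar's own z axis and vertical below 0.1 rad and z of jar in the frame of holder between 0.004 and 0.013 m and x of jar in the frame of holder between -0.014 and 0.014 m and y of jar in the frame of holder between 0 and 0.0145 m and angle between spacer's own z axis and vertical below 0.14 rad and angle between the y axis of spacer and the y axis of holder, either way round below 0.2 rad and z of spacer in the frame of holder between 0.004 and 0.013 m and x of spacer in the frame of holder between -0.014 and 0.014 m and y of spacer in the frame of stop between 0.003 and 0.012 m and contact force between the fingers and spacer below 0.1 N and linear speed of spacer below 0.02 m/s and z of wedge in the frame of rack below 0.022 m), for 0.2 s.
At the end, for the whole second after the job is handed in: Jar (within 6 deg) and spacer (8 deg) upright on the holder floor, near mid line, jar by the blue jaw (12 mm), spacer pressed to the white jaw (0.5 N); wedge upright, square (11 deg), off the floor, pressing jar and spacer over 1 N each, still gripped (3 N); fingers touch neither; all at rest (angle between jar's own z axis and vertical below 0.1 rad and z of jar in the frame of holder between 0.004 and 0.013 m and x of jar in the frame of holder between -0.014 and 0.014 m and y of jar in the frame of holder between 0 and 0.0145 m and angle between spacer's own z axis and vertical below 0.14 rad and angle between the y axis of each of spacer, wedge and the y axis of holder, either way round below 0.2 rad and z of spacer in the frame of holder between 0.004 and 0.013 m and x of spacer in the frame of holder between -0.014 and 0.014 m and y of spacer in the frame of stop between 0.003 and 0.012 m and contact force between wedge and jar above 1 N and contact force between wedge and spacer above 1 N and contact force between spacer and stop above 0.5 N and contact force between the fingers and wedge above 3 N and contact force between wedge and holder below 0.2 N and contact force between wedge and stop below 0.2 N and contact force between the fingers and jar below 0.2 N and contact force between the fingers and spacer below 0.2 N and angle between wedge's own z axis and vertical below 0.2 rad and z of wedge in the frame of holder between 0.009 and 0.05 m and x of wedge in the frame of holder between -0.016 and 0.016 m and linear speed of each of wedge, jar below 0.01 m/s); the arm keeps its last pose, push and grip.
It fails at once if the wedge is forced (over 80 N on the jar) (contact force between wedge and jar above 80 N).
It fails at once if the jar is tipped more than 30 degrees (angle between jar's own z axis and vertical above 0.52 rad).
It fails at once if a bystander is disturbed (moved over 15 mm) (distance of any of bowl, glass_cube, tweezers from where it was at the start of the episode above 0.015 m).
It also fails if it takes over 70 s, if anything falls off the work surface, if the arm or the gripper's body presses on something with over 40 N, if the wrist force passes 120 N, or if a joint passes its speed limit or range.

ROBOT

A 7-joint arm with a two-finger parallel gripper is mounted at the origin on the work surface. World frame = base frame: x ahead of the robot, y to its left, z up, the work surface at z = 0. Lengths are in m, angles in rad, forces in N, time in s.
With the tool pointing down it reaches from about 0.4 to 0.75 m from the base axis. Payload 19.5 kg.
Tool frame: the origin (TCP) lies on the front face of the gripper's body, between the roots of the fingers; the fingertips stand 73 mm ahead of it and the grasp point (between the pads) lies 54 mm ahead of it; z points along the fingers, y is the line along which they close (so a half turn about z gives the same grasp; the last joint's range is limited). The gripper opens to 85 mm and grips with 20 to 120 N. Pads are 22 mm wide; open, the fingers measure 114 mm over their backs; the gripper's body (76 mm by 85 mm) begins 54 mm behind the grasp point. The pads swing forward as they close: fully open they stand 13 mm farther back than shut.
Start: joints at [-1.154, 0.707, -0.028, 1.485, 0.022, 0.951, -0.075], TCP at [0.255, 0.516, 0.304] pointing down, gripper open.
Joint ranges: [-2.71, 2.71], [-0.32, 2.16], [-1.57, 1.52], [0, 2.45], [-1.46, 4.6], [0, 2.02], [-2.83, 2.83]. Speed limits (rad/s): [1.89, 1.89, 2.57, 2.57, 3.01, 3.01, 3.01].

INTERFACE

Orientations are given as a rotation vector (axis times angle).
In Python, from cell import * gives the robot as it stands.
- The arm moves only by the tool carry_out, never from a script. Its argument "motion" is a list that holds one entry, the list of rows, each a list of 7 numbers: the finger opening in mm, from 0 to 85.4, then the shift along the tool's x, y, z in mm, then the turn, a rotation vector about the tool's x, y, z in degrees. In form: [[[grip, x, y, z, rx, ry, rz], ...]]. A call has 1 to 12 rows; each row shifts and turns the commanded pose from where the row before left it, along the tool's axes as they then stand; what a row does not reach is not made up. A row lasts 1/12 s, in which the tool goes at most 41.7 mm and 7.16 degrees, less where a joint would pass 70% of its speed; a pose out of reach is approached as far as the arm can. A call with a gripper value outside its range is refused whole. The fingers move at their own pace and stop on an object; "grip_force" is the grip in N (left out, the last holds). Time passes only in rows, so rows that do not move let the fingers close. It gives the time, the measured TCP pose, the force, the opening and the grip force at its end, in the units of the state.
- read_state(): the state, without advancing time (a new reading comes with each control period).
- capture(name): name is "side" or "top" or "wrist"; returns a dict with "pixels" (400x640x3 uint8, blue, green, red), "depth" (400x640 float32, m along the optical axis (not along the pixel's ray), 0 where there is no reading), "K" (3x3 intrinsics, pixels), "T" (4x4, takes a point from camera to world coordinates). Camera axes: x right, y down, z forward; pixel columns grow to the right and rows downward; lengths in m; the calibration is good to about 2 mm. The wrist camera is an equidistant fisheye: a pixel r from the principal point sees the ray r / f radians off the axis. A picture is of the moment at which its call begins.
- job_done(): hands the job in; it is judged then, once.
The state is a dict: "t": time; "q": joint angles; "joint_vel": joint speeds; "effort": joint torques, N m; "eef_pos": TCP position; "eef_rot": TCP orientation; "force": force on the tool from outside, world axes, zero at the start; "wrist_torque": the same for the moment, N m; "opening": finger opening in m; "finger_force": force on a finger pad.
Only numpy, scipy, OpenCV 4.12 (cv2) and the standard library are available. Lean on these libraries where they do the work, as an engineer would, in place of code of your own. Each camera call takes 0.05 s, during which the arm holds its last target. There are 200 camera calls.

## Working session

There is one attempt and no reset: what is moved stays moved. The work goes in short steps, Python scripts to look and compute and a tool call to move; the robot and the scene stay as the last step left them, time stands still between calls to the robot, and variables do not carry over. Pictures are saved under pics/ and viewed, at most 10 in all, crops included, and the job is handed in when it is done.

Besides the shell and the picture viewer there is one more tool, called after "Emit:" as a command line: name --argument value ..., lists and objects as JSON in quotes. carry_out: Moves the arm, as the interface text tells. Its arguments: {"type":"object","properties":{"motion":{"type":"array","items":{"type":"array","items":{"type":"array","items":{"type":"number"}}}},"grip_force":{"type":"number"}},"required":["motion"]}

```bash
mkdir -p pics; ls
python3 - <<'E'
from cell import *
import cv2,numpy as np
s=read_state(); print({k:np.round(v,3) for k,v in s.items()})
for n in ("top","side"):
    c=capture(n); np.savez(f"pics/{n}0.npz",**c); cv2.imwrite(f"pics/{n}0.png",c["pixels"]); print(n,c["K"],c["T"].round(4))
E
```

```text
pics
{'t': np.float64(0.0), 'q': array([-1.154,  0.707, -0.028,  1.485,  0.022,  0.951, -0.076]), 'joint_vel': array([ 0.001,  0.001, -0.   ,  0.   ,  0.002,  0.   ,  0.   ]), 'effort': array([-0.0000e+00, -8.8321e+01,  1.2350e+00, -2.3617e+01,  1.7000e-02,
        6.0000e-03, -0.0000e+00]), 'eef_pos': array([0.255, 0.515, 0.303]), 'eef_rot': array([-7.140e-01, -3.059e+00,  2.000e-03]), 'force': array([0.497, 0.919, 0.269]), 'wrist_torque': array([ 0.033, -0.051, -0.054]), 'finger_force': np.float64(0.0), 'opening': np.float64(0.085)}
top [[365.18227605   0.         321.52158995]
 [  0.         365.18227605 203.2433522 ]
 [  0.           0.           1.        ]] [[-0.0184 -0.9983  0.055   0.4262]
 [-0.9998  0.0188  0.0063  0.0123]
 [-0.0073 -0.0548 -0.9985  0.9911]
 [ 0.      0.      0.      1.    ]]
side [[454.15937252   0.         315.69040978]
 [  0.         454.15937252 198.65754986]
 [  0.           0.           1.        ]] [[ 0.989  -0.1091  0.0998  0.4003]
 [-0.1478 -0.7144  0.684  -0.7426]
 [-0.0034 -0.6912 -0.7226  0.846 ]
 [ 0.      0.      0.      1.    ]]
```

View pics/top0.png

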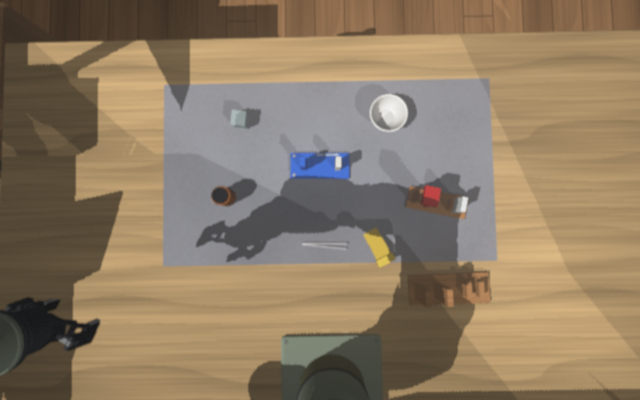

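View pics/side0.png

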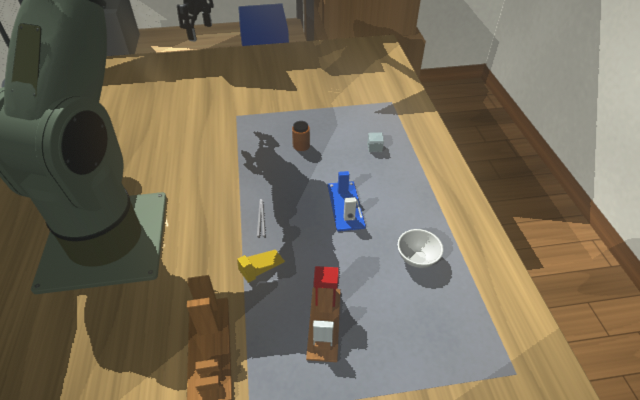

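Top view: jar (222,195), holder (320,166), rack with red wedge (432,196) and spacer (461,204), a bigger empty-looking rack at (450,288), a yellow wedge lying at (378,247), bowl (388,112), glass cube (239,118) and tweezers (325,245). The rack candidates are (437,202) and (450,288). The wedge candidates are red (432,196) and yellow (378,247). The red one in the rack at (437,202) fits the description; I'll confirm that by size and in a crop.

```bash
cat > h.py <<'E'
import cv2,numpy as np
def load(n): return dict(np.load(f"pics/{n}.npz"))
def cloud(c):
    v,u=np.mgrid[0:400,0:640]; K=c["K"]; d=c["depth"]
    p=np.stack([(u-K[0,2])/K[0,0]*d,(v-K[1,2])/K[1,1]*d,d],-1)
    w=p@c["T"][:3,:3].T+c["T"][:3,3]; w[d==0]=np.nan
    return w
def rect(p):
    (c,s,a)=cv2.minAreaRect((p[:,:2]*1000).astype(np.float32)); return np.round(c,1),np.round(s,1),round(a,1),len(p)
E
python3 - <<'E'
from h import *
t=load("top0");s=load("side0")
a=cv2.resize(t["pixels"][130:320,190:510],None,fx=2.4,fy=2.4,interpolation=cv2.INTER_CUBIC)
cv2.imwrite("pics/topcrop.png",a)
for nm,c in(("top",t),("side",s)):
    w=cloud(c);h=cv2.cvtColor(c["pixels"],cv2.COLOR_BGR2HSV);H,S,V=[h[...,i].astype(int) for i in range(3)]
    def rep(l,m):
        m=m&np.isfinite(w[...,2]); p=w[m]
        if len(p)>3: print(nm,l,rect(p),"z pct",np.nanpercentile(p[:,2],[2,25,50,75,98]).round(4),"med",np.median(p,0).round(4))
    x,y,z=w[...,0],w[...,1],w[...,2]
    if nm=="top": print("desk z",np.nanmedian(z[210:240,180:200]))
    inb=lambda x0,x1,y0,y1:(x>x0)&(x<x1)&(y>y0)&(y<y1)
    blue=(H>100)&(H<130)&(S>150)
    rep("holder",blue&inb(.4,.7,-.15,.15)&(z<.03))
    rep("bluejaw",blue&inb(.4,.7,-.15,.15)&(z>.06))
    rep("whitejaw",(S<90)&inb(.48,.6,-.12,.02)&(z>.06))
    rep("red top",((H<6)|(H>174))&(S>180)&inb(.3,.6,-.5,-.15)&(z>.085))
    rep("spacer top",(S<90)&inb(.3,.6,-.5,-.25)&(z>.065))
    rep("rackbase",(H>3)&(H<20)&(S>80)&inb(.3,.55,-.5,-.2)&(z>.003)&(z<.014))
    rep("rack all",(z>.004)&inb(.36,.55,-.5,-.2))
    rep("jar cap",inb(.35,.55,.2,.36)&(z>.068)&(z<.1))
    rep("jar all",inb(.35,.55,.2,.36)&(z>.02)&(z<.1))
    rep("bigrack",inb(.1,.32,-.5,-.2)&(z>.01))
E
```

```text
desk z 0.0010998325346527338
top holder (array([582.9,  20.9]), array([152.4,  63.7]), 88.6, 748) z pct [0.0047 0.0071 0.0082 0.0096 0.0121] med [0.5725 0.0183 0.0082]
top bluejaw (array([583. ,  66.9]), array([12.9, 24.4]), 89.1, 64) z pct [0.0638 0.0728 0.0741 0.0751 0.0764] med [0.582  0.0661 0.0741]
top whitejaw (array([581.2, -25.6]), array([10.4, 25. ]), 89.1, 55) z pct [0.0638 0.0728 0.074  0.075  0.0772] med [ 0.5804 -0.0255  0.074 ]
top spacer top (array([ 467.4, -335. ]), array([14.4, 36.2]), 74.5, 109) z pct [0.0661 0.0766 0.0815 0.0827 0.0848] med [ 0.4677 -0.3331  0.0815]
top rackbase (array([ 424.5, -350.7]), array([297.1, 247.5]), 89.9, 615) z pct [0.0031 0.0048 0.0075 0.0091 0.0117] med [ 0.4621 -0.3075  0.0075]
top rack all (array([ 454.9, -349.9]), array([298.7, 188.5]), 89.9, 1619) z pct [0.0041 0.0074 0.0104 0.0827 0.1122] med [ 0.4737 -0.2883  0.0104]
top jar cap (array([502. , 275.7]), array([40.9, 40.4]), 62.8, 222) z pct [0.0693 0.0733 0.0745 0.0756 0.0784] med [0.5022 0.2753 0.0745]
top jar all (array([502.6, 275.4]), array([49.7, 48.5]), 33.1, 370) z pct [0.
[... 933 characters left out ...]
ray([ 413.9, -311. ]), array([233.5, 195.6]), 3.4, 1128) z pct [0.0039 0.0074 0.0086 0.0097 0.012 ] med [ 0.4747 -0.3129  0.0086]
side rack all (array([ 454.9, -326. ]), array([188.9, 248.8]), 0.2, 2870) z pct [0.0042 0.0083 0.0169 0.08   0.1118] med [ 0.4791 -0.2852  0.0169]
side jar cap (array([506.7, 273.7]), array([41.9, 40.3]), 36.1, 132) z pct [0.0689 0.0732 0.0747 0.0758 0.0777] med [0.5053 0.2706 0.0747]
side jar all (array([505.9, 271.6]), array([49.2, 48.1]), 43.0, 400) z pct [0.0227 0.0411 0.06   0.0732 0.0771] med [0.5044 0.2585 0.06  ]
side bigrack (array([ 250.8, -314.9]), array([ 80. , 212.1]), 1.1, 4347) z pct [0.0102 0.0117 0.0137 0.0585 0.1212] med [ 0.255  -0.3053  0.0137]
```

View pics/topcrop.png

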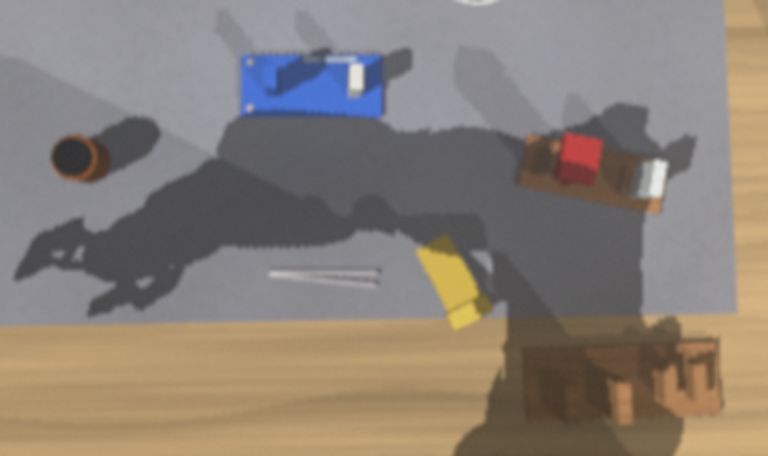

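Confirmed in the crop: the red wedge hangs at (580,158) with the metal spacer at (652,178). Their rack is the small one at (595,172); the other rack measures 80x213 mm, so it isn't the one meant.

```bash
cat >> h.py <<'E'
from scipy.spatial.transform import Rotation as Ro
def plan(pos,phi,s=None):
    """local rotation (deg) to bring tool down with tool-x at phi deg, then local shift (mm) after that rotation"""
    if s is None:
        from cell import read_state; s=read_state()
    R0=Ro.from_rotvec(s["eef_rot"]); c,q=np.cos(np.radians(phi)),np.sin(np.radians(phi))
    R1=Ro.from_matrix(np.array([[c,q,0],[q,-c,0],[0,0,-1]]))
    r=np.degrees((R0.inv()*R1).as_rotvec()); d=R1.inv().apply(np.array(pos)-s["eef_pos"])*1000
    print("rot",r.round(2),"shift",d.round(1),"pos",np.round(s["eef_pos"],4),"F",np.round(s["force"],2),"open",round(float(s["opening"]),4),"ff",float(s["finger_force"]),"t",float(s["t"]))
E
python3 - <<'E'
from h import *
plan([.504,.274,.25],88.4)
E
```

```text
rot [-5.000e-02  3.000e-02  6.531e+01] shift [-234.3  256.1   53.5] pos [0.2546 0.5154 0.3035] F [ 0.77  0.64 -1.23] open 0.0854 ff 0.0 t 0.1
```

Emit:
carry_out --motion '[[[85,0,0,0,0,0,6.5],[85,0,0,0,0,0,6.5],[85,0,0,0,0,0,6.5],[85,0,0,0,0,0,6.5],[85,0,0,0,0,0,6.5],[85,0,0,0,0,0,6.5],[85,0,0,0,0,0,6.5],[85,0,0,0,0,0,6.5],[85,0,0,0,0,0,6.5],[85,0,0,0,0,0,6.5]]]'

```text
t: 0.93
eef_pos: [0.2546, 0.5155, 0.3037]
eef_rot: [2.252, 2.19, -0.001]
force: [-1.0, -0.1, 0.0]
opening: 0.0847
finger_force: 0.0
```

Emit:
carry_out --motion '[[[85,-21,23,5,0,0,0],[85,-21,23,5,0,0,0],[85,-21,23,5,0,0,0],[85,-21,23,5,0,0,0],[85,-21,23,5,0,0,0],[85,-21,23,5,0,0,0],[85,-21,23,5,0,0,0],[85,-21,23,5,0,0,0],[85,-21,23,5,0,0,0],[85,-21,23,5,0,0,0],[85,-21,23,4,0,0,0],[85,0,0,0,0,0,0]]]'

```text
t: 1.93
eef_pos: [0.506, 0.2736, 0.249]
eef_rot: [2.251, 2.187, -0.002]
force: [0.5, -1.7, -0.3]
opening: 0.0851
finger_force: 0.0
```

Run:
```python
from h import *; from cell import *
plan([.504,.274,.25],88.4)
c=capture("wrist"); np.savez("pics/wrist1.npz",**c); cv2.imwrite("pics/w1.png",c["pixels"]); print(c["K"],c["T"].round(4),read_state()["eef_rot"])
```

```text
rot [ 0.06  0.19 -0.06] shift [ 0.4 -2.  -1. ] pos [0.506  0.2736 0.249 ] F [ 0.48 -1.68 -0.28] open 0.0851 ff 0.0 t 1.9333
[[309.70691629   0.         323.44743273]
 [  0.         309.70691629 203.01627253]
 [  0.           0.           1.        ]] [[ 9.996e-01 -2.790e-02 -8.700e-03  5.076e-01]
 [-2.920e-02 -9.517e-01 -3.057e-01  3.512e-01]
 [ 2.000e-04  3.058e-01 -9.521e-01  3.183e-01]
 [ 0.000e+00  0.000e+00  0.000e+00  1.000e+00]] [ 2.25016733e+00  2.19073604e+00 -2.03954966e-03]
```

View pics/w1.png

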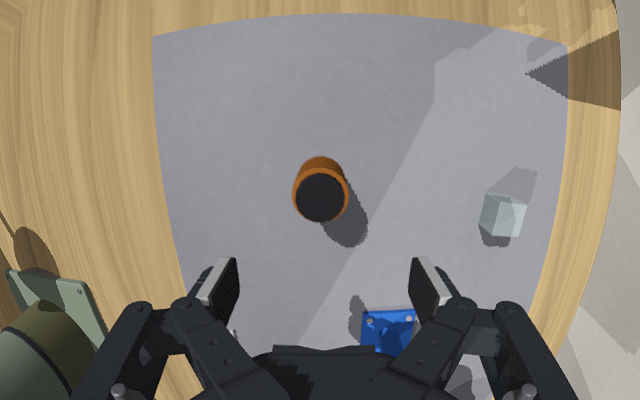

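The wrist view shows the jar cap centred at (320,197), almost midway between the fingers in their closing direction, and the glass cube well clear at (503,217).

```bash
cat >> h.py <<'E'
def wcloud(c):
    v,u=np.mgrid[0:400,0:640]; K=c["K"]; a=(u-K[0,2])/K[0,0]; b=(v-K[1,2])/K[1,1]; r=np.hypot(a,b)+1e-9; k=np.tan(np.minimum(r,1.4))/r
    d=c["depth"]; w=np.stack([a*k*d,b*k*d,d],-1)@c["T"][:3,:3].T+c["T"][:3,3]; w[d==0]=np.nan
    return w
E
python3 - <<'E'
from h import *
c=load("wrist1"); w=wcloud(c); x,y,z=w[...,0],w[...,1],w[...,2]
print("desk",np.nanmedian(z[60:120,200:400]))
m=(abs(x-.504)<.05)&(abs(y-.274)<.05)&(z>.066)&(z<.085); print("cap",rect(w[m]),np.median(w[m],0))
m=(abs(x-.504)<.05)&(abs(y-.274)<.05)&(z>.02)&(z<.09); print("all",rect(w[m]))
E
```

```text
desk 0.00016746248368362804
cap (array([503. , 276.2]), array([41.1, 40.9]), 88.8, 1929) [0.50292862 0.27687036 0.07349549]
all (array([502.9, 276.6]), array([48.6, 49.5]), 81.0, 2854)
```

Emit:
carry_out --motion '[[[85,1,-2,26,0,0,0],[85,1,-1,26,0,0,0],[85,0,0,26,0,0,0],[85,0,0,26,0,0,0],[85,0,0,26,0,0,0],[85,0,0,15,0,0,0],[85,0,0,13,0,0,0],[85,0,0,0,0,0,0],[45,0,0,0,0,0,0],[45,0,0,0,0,0,0],[45,0,0,0,0,0,0],[45,0,0,0,0,0,0]]]' --grip_force 30

```text
t: 2.98
eef_pos: [0.4999, 0.2813, 0.0932]
eef_rot: [2.246, 2.196, 0.003]
force: [-0.5, -0.2, 6.3]
opening: 0.0496
finger_force: 30.0
```

Run:
```python
from h import *
plan([.503,.276,.2],88.4)
```

```text
rot [ 0.09 -0.05  0.32] shift [  -5.2    3.3 -106.8] pos [0.4999 0.2813 0.0932] F [-0.49 -0.23  6.32] open 0.0496 ff 29.96573656797409 t 2.9833
```

Emit:
carry_out --motion '[[[45,0,0,-20,0,0,0],[45,0,0,-25,0,0,0],[45,0,0,-25,0,0,0],[45,0,0,-25,0,0,0],[45,-20,0,-25,0,0,0],[45,-35,0,0,0,0,0],[45,-35,0,0,0,0,0],[45,-35,0,0,0,0,0],[45,-35,0,0,0,0,0],[45,-30,0,0,0,0,0],[45,-15,0,0,0,0,0],[45,0,0,0,0,0,0]]]'

```text
t: 3.98
eef_pos: [0.4949, 0.0723, 0.2128]
eef_rot: [2.25, 2.19, -0.0]
force: [0.2, -0.2, -1.4]
opening: 0.0494
finger_force: 32.1
```

Emit:
carry_out --motion '[[[45,0,0,0,0,0,0.2],[45,0,0,0,0,0,0],[45,0,0,0,0,0,0],[45,0,0,0,0,0,0]]]'

```text
t: 4.32
eef_pos: [0.4948, 0.0769, 0.212]
eef_rot: [-2.249, -2.194, -0.0]
force: [0.2, -1.0, -1.7]
opening: 0.049
finger_force: 32.1
```

Run:
```python
from h import *; from cell import *
plan([.583,.03,.21],88.4)
c=capture("wrist"); np.savez("pics/wrist2.npz",**c); cv2.imwrite("pics/w2.png",c["pixels"])
w=wcloud(c);h=cv2.cvtColor(c["pixels"],cv2.COLOR_BGR2HSV);H,S,V=[h[...,i].astype(int) for i in range(3)]
x,y,z=w[...,0],w[...,1],w[...,2]; blue=(H>100)&(H<130)&(S>130)&(abs(x-.583)<.08)&(abs(y-.02)<.12)
for l,m in(("base",blue&(z<.014)&(z>.004)),("bjaw",blue&(z>.066)&(z<.085)),("wjaw",(abs(x-.583)<.03)&(y<0)&(y>-.06)&(z>.068)&(z<.085)),("jar",(z>.17)&(z<.23)&(V<60)&(abs(x-.5)<.04)&(abs(y-.07)<.06))):
    p=w[m]; print(l,rect(p) if len(p)>3 else len(p), np.median(p,0).round(4))
```

```text
rot [ 0.   -0.01  0.19] shift [-44.4  89.5   2. ] pos [0.4948 0.0769 0.212 ] F [ 0.17 -1.01 -1.74] open 0.049 ff 32.074154019355774 t 4.3167
base (array([583.5,  27.4]), array([149.1,  70.2]), 88.9, 5457) [0.5807 0.052  0.0074]
bjaw (array([584.2,  65.9]), array([14.6, 26. ]), 88.9, 628) [0.5829 0.0668 0.0732]
wjaw 0 [nan nan nan]
jar (array([500.1,  80.7]), array([30.3, 81.2]), 86.7, 17309) [0.4954 0.088  0.2074]
  return _methods._mean(a, axis=axis, dtype=dtype,
  ret = um.true_divide(
```

View pics/w2.png

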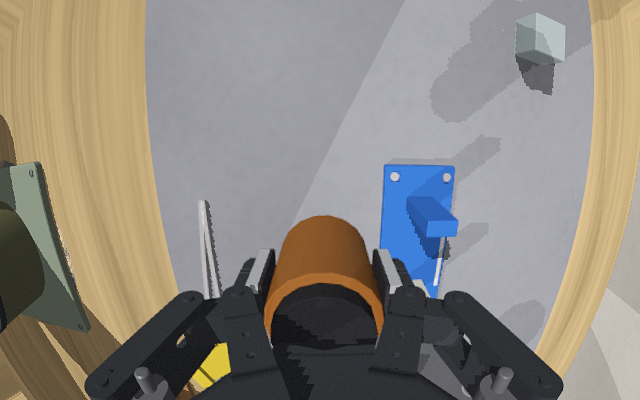

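The jar is gripped upright; its amber body is at (323,260). The blue jaw top is at (440,228), and the holder measures about 1.1° of yaw. I'll fit the jar body to find where it sits in the hand.

Run:
```python
from h import *
from scipy.optimize import least_squares as ls
c=load("wrist2"); w=wcloud(c);h=cv2.cvtColor(c["pixels"],cv2.COLOR_BGR2HSV)
m=(h[...,0]<20)&(h[...,1]>120)&(abs(w[...,0]-.495)<.03)&(abs(w[...,1]-.08)<.04)&(w[...,2]>.1); p=w[m]
print(len(p),np.percentile(p[:,2],[0.5,5,50,95,99.5]).round(4))
for a,b in((.12,.14),(.14,.16),(.16,.175),(.12,.175)):
    q=p[(p[:,2]>a)&(p[:,2]<b)]
    if len(q)>20:
        r=ls(lambda v:np.hypot(q[:,0]-v[0],q[:,1]-v[1])-.025,[.495,.077],loss="soft_l1",f_scale=.001); print(a,b,len(q),r.x.round(4),np.sqrt(np.mean(r.fun**2)))
```

```text
6874 [0.1211 0.1281 0.1695 0.1828 0.1847]
0.12 0.14 990 [0.4939 0.0709] 0.0002809289202404964
0.14 0.16 1507 [0.4939 0.0709] 0.0002873947710820568
0.16 0.175 1567 [0.4939 0.0709] 0.0002889498661380857
0.12 0.175 4064 [0.4939 0.0709] 0.00028659002951336043
```

Emit:
carry_out --motion '[[[45,-7.4,18,0,0,0,0],[45,-7.5,18,0,0,0,0],[45,-7.5,18,0,0,0,0],[45,-7.5,18,0,0,0,0],[45,-7.5,18.4,0,0,0,0],[45,0,0,0,0,0,0],[45,0,0,0,0,0,0],[45,0,0,0,0,0,0],[45,0,0,10,0,0,0],[45,0,0,10,0,0,0],[45,0,0,0,0,0,0],[45,0,0,0,0,0,0]]]'

```text
t: 5.37
eef_pos: [0.5838, 0.0364, 0.1911]
eef_rot: [-2.249, -2.192, 0.002]
force: [0.5, 0.8, -1.4]
opening: 0.0496
finger_force: 32.1
```

Run:
```python
from h import *
plan([.5842,.0373,.102],88.6)
```

```text
rot [-0.09  0.02 -0.07] shift [ 0.9  0.4 89.1] pos [0.5838 0.0364 0.1911] F [ 0.55  0.76 -1.39] open 0.0496 ff 32.14288294315338 t 5.3667
```

Emit:
carry_out --motion '[[[45,0,0,18,0,0,0],[45,0,0,18,0,0,0],[45,0,0,18,0,0,0],[45,0,0,18,0,0,0],[45,0,0,10,0,0,0],[45,0,0,7,0,0,0],[45,0,0,0,0,0,0],[45,0,0,0,0,0,0],[45,1,0,0,0,0,0],[45,1,0,0,0,0,0],[45,0,0,0,0,0,0],[45,0,0,0,0,0,0]]]'

```text
t: 6.37
eef_pos: [0.5844, 0.0384, 0.1033]
eef_rot: [2.25, 2.192, 0.001]
force: [-0.7, -0.4, -1.2]
opening: 0.0491
finger_force: 32.1
```

Run:
```python
from h import *
plan([.5842,.0403,.1],88.6)
```

```text
rot [ 0.03 -0.   -0.08] shift [ 1.9 -0.2  3.3] pos [0.5844 0.0384 0.1033] F [-0.67 -0.41 -1.21] open 0.0491 ff 32.065393924713135 t 6.3667
```

Emit:
carry_out --motion '[[[45,1,0,0,0,0,0],[45,0,0,0,0,0,0],[45,1,0,0,0,0,0],[45,0,0,0,0,0,0],[45,0,0,0,0,0,0]]]'

```text
t: 6.78
eef_pos: [0.5843, 0.0393, 0.103]
eef_rot: [2.25, 2.191, -0.001]
force: [-0.7, -6.4, 1.1]
opening: 0.0493
finger_force: 32.2
```

Emit:
carry_out --motion '[[[45,0,0,1,0,0,0],[45,0,0,1,0,0,0],[45,0,0,1,0,0,0],[45,0,0,0,0,0,0],[45,0,0,0,0,0,0]]]'

```text
t: 7.2
eef_pos: [0.5844, 0.0393, 0.1011]
eef_rot: [2.25, 2.191, -0.001]
force: [-5.5, -5.8, 23.3]
opening: 0.0496
finger_force: 34.2
```

Emit:
carry_out --motion '[[[45,-0.5,0,-1.5,0,0,0],[45,0,0,0,0,0,0],[85,0,0,0,0,0,0],[85,0,0,0,0,0,0],[85,0,0,0,0,0,0],[85,0,0,0,0,0,0],[85,0,0,0,0,0,0],[85,0,0,0,0,0,0]]]'

```text
t: 7.87
eef_pos: [0.5843, 0.0399, 0.1014]
eef_rot: [-2.25, -2.193, 0.0]
force: [0.5, 0.2, -0.1]
opening: 0.0849
finger_force: 0.0
```

Emit:
carry_out --motion '[[[85,0,0,-15,0,0,0],[85,0,0,-20,0,0,0],[85,0,0,-20,0,0,0],[85,0,0,-20,0,0,0],[85,0,0,-20,0,0,0],[85,0,0,-20,0,0,0],[85,0,0,-5,0,0,0],[85,0,0,0,0,0,0],[85,0,0,0,0,0,0],[85,0,0,0,0,0,0],[85,0,0,0,0,0,0]]]'

```text
t: 8.78
eef_pos: [0.5841, 0.0398, 0.2205]
eef_rot: [-2.249, -2.192, 0.002]
force: [0.7, 0.3, 0.1]
opening: 0.0848
finger_force: 0.0
```

Run:
```python
from h import *; from cell import *
from scipy.optimize import least_squares as ls
plan([.5,-.2,.25],74.5)
c=capture("wrist"); np.savez("pics/wrist3.npz",**c); cv2.imwrite("pics/w3.png",c["pixels"])
w=wcloud(c);h=cv2.cvtColor(c["pixels"],cv2.COLOR_BGR2HSV);H,S,V=[h[...,i].astype(int) for i in range(3)]
x,y,z=w[...,0],w[...,1],w[...,2]
for l,m in(("cap",(abs(x-.583)<.03)&(y>0)&(y<.057)&(z>.077)&(z<.09)),("bjaw",(abs(x-.583)<.03)&(y>.05)&(y<.08)&(z>.068)&(z<.078)&(S>130)),("wjaw",(abs(x-.583)<.03)&(y<-.005)&(y>-.06)&(z>.07)&(z<.085)),("wface",(abs(x-.583)<.02)&(y<-.005)&(y>-.06)&(z>.02)&(z<.066))):
    p=w[m]; print(l,rect(p) if len(p)>3 else len(p), np.median(p,0).round(4))
q=w[(abs(x-.583)<.03)&(y>0)&(y<.06)&(z>.02)&(z<.07)&(H<20)&(S>120)]
if len(q): print(len(q),ls(lambda v:np.hypot(q[:,0]-v[0],q[:,1]-v[1])-.025,[.583,.033],loss="soft_l1",f_scale=.001).x)
```

```text
rot [-0.08  0.02 14.01] shift [-253.5  -16.9  -29.5] pos [0.5841 0.0398 0.2205] F [0.68 0.32 0.09] open 0.0848 ff 0.0 t 8.7833
cap (array([583.5,  33.9]), array([41.1, 41.3]), 53.8, 2409) [0.5835 0.0348 0.0815]
bjaw (array([583.4,  61.7]), array([36.5, 23.3]), 0.2, 1037) [0.5847 0.0632 0.073 ]
wjaw (array([583.1, -26.7]), array([15.8, 25.9]), 87.5, 504) [ 0.5833 -0.0256  0.0734]
wface (array([583.3, -19.4]), array([ 2.9, 26. ]), 89.8, 685) [ 0.5829 -0.0196  0.0455]
221 [0.58344699 0.03303418]
```

View pics/w3.png

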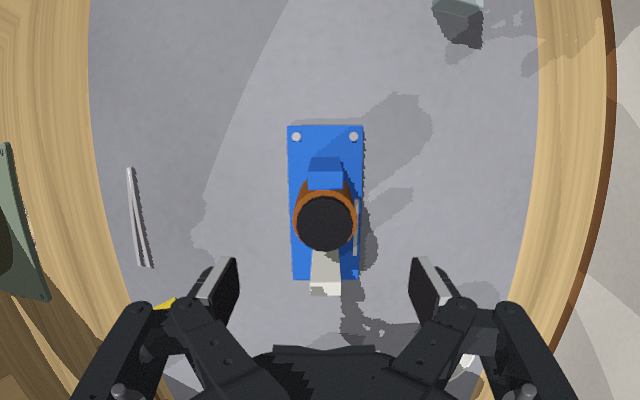

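Jar against the blue jaw, cap at (325,224), visibly upright; white jaw top at (324,288). Jar centre measures y = 33.5 mm and the white face y = -19.6 mm. Next is the rack.

Emit:
carry_out --motion '[[[85,0,0,-10,0,0,7],[85,0,0,-10,0,0,7],[85,-34,-1,-5,0,0,0],[85,-35,-1,-5,0,0,0],[85,-35,-1,-5,0,0,0],[85,-35,-1,-5,0,0,0],[85,-35,-1,0,0,0,0],[85,-35,-1,0,0,0,0],[85,-35,-1,0,0,0,0],[85,-35,-2,0,0,0,0],[85,-35,-2,0,0,0,0],[85,-32,-1,0,0,0,0]]]'

```text
t: 9.83
eef_pos: [0.4792, -0.2924, 0.2611]
eef_rot: [-2.501, -1.901, 0.001]
force: [0.7, -0.6, 0.3]
opening: 0.085
finger_force: 0.0
```

Emit:
carry_out --motion '[[[85,0,0,0,0,0,0],[85,0,0,0,0,0,0],[85,0,0,0,0,0,0],[85,0,0,0,0,0,0],[85,0,0,0,0,0,0]]]'

```text
t: 10.25
eef_pos: [0.4808, -0.2895, 0.2613]
eef_rot: [-2.499, -1.904, -0.0]
force: [-0.8, -0.7, -0.3]
opening: 0.085
finger_force: 0.0
```

Run:
```python
from h import *; from cell import *
plan([.467,-.335,.2],74.5)
c=capture("wrist"); np.savez("pics/wrist4.npz",**c); cv2.imwrite("pics/w4.png",c["pixels"])
w=wcloud(c);h=cv2.cvtColor(c["pixels"],cv2.COLOR_BGR2HSV);H,S,V=[h[...,i].astype(int) for i in range(3)]
x,y,z=w[...,0],w[...,1],w[...,2]
n=(abs(x-.47)<.1)&(y<-.2)&(y>-.4)
for l,m in(("red",n&((H<6)|(H>174))&(S>150)&(z>.105)&(z<.12)),("sp",n&(S<90)&(z>.076)&(z<.088)&(y<-.3)),("base",n&(z>.004)&(z<.012)&(S>80))):
    p=w[m]; print(l,rect(p) if len(p)>3 else len(p), np.median(p,0).round(4) if len(p) else 0)
```

```text
rot [-0.01 -0.01  0.1 ] shift [-47.5  -1.1  61.3] pos [ 0.4808 -0.2895  0.2613] F [-0.79 -0.69 -0.26] open 0.085 ff 0.0 t 10.25
red (array([ 488.4, -248.5]), array([37.1, 45.5]), 77.3, 3122) [ 0.4886 -0.2479  0.1095]
sp (array([ 468.9, -336.3]), array([13.5, 35.5]), 77.1, 558) [ 0.4692 -0.3352  0.0814]
base (array([ 478.3, -292.4]), array([159.5,  59.4]), 77.3, 2964) [ 0.4827 -0.3045  0.0075]
```

View pics/w4.png

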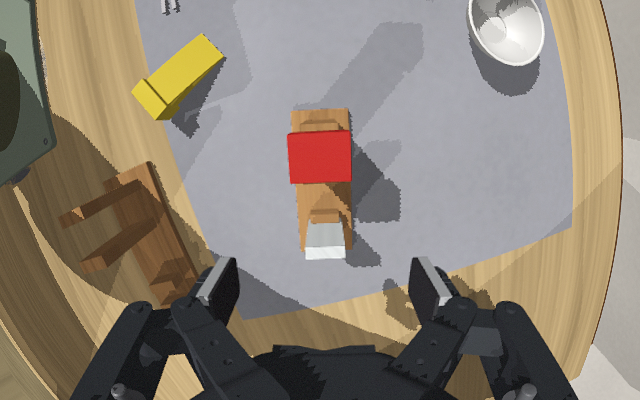

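The red wedge head is at (320,157) and the spacer top at (325,253) in the brown rack (base 160x59 mm, yaw 77.3°). The other rack and the yellow wedge (178,77) are clear of the approach.

Emit:
carry_out --motion '[[[85,0,0,0,0,0,-2.6],[85,-16,-1,0,0,0,0],[85,-16,-0.7,0,0,0,0],[85,-16.4,0,0,0,0,0],[85,0,0,0,0,0,0],[85,0,0,25,0,0,0],[85,0,0,25,0,0,0],[85,0,0,20,0,0,0],[85,0,0,10,0,0,0],[85,0,0,0,0,0,0],[85,0,0,0,0,0,0],[85,0,0,0,0,0,0]]]'

```text
t: 11.3
eef_pos: [0.4683, -0.3373, 0.1826]
eef_rot: [2.455, 1.957, 0.001]
force: [0.5, -0.3, -0.6]
opening: 0.0845
finger_force: 0.0
```

Run:
```python
from h import *
plan([.4685,-.3363,.105],77.3)
```

```text
rot [ 0.08  0.04 -0.18] shift [ 1.1 -0.1 77.6] pos [ 0.4683 -0.3373  0.1826] F [ 0.47 -0.26 -0.55] open 0.0845 ff 0.0 t 11.3
```

Emit:
carry_out --motion '[[[85,1,0,20,0,0,0],[85,0,0,20,0,0,0],[85,0,0,20,0,0,0],[85,0,0,12,0,0,0],[85,0,0,5.6,0,0,0],[85,0,0,0,0,0,0],[85,0,0,0,0,0,0],[30,0,0,0,0,0,0],[30,0,0,0,0,0,0],[30,0,0,0,0,0,0],[30,0,0,0,0,0,0],[30,0,0,0,0,0,0]]]' --grip_force 40

```text
t: 12.3
eef_pos: [0.4682, -0.3364, 0.1043]
eef_rot: [2.456, 1.958, 0.0]
force: [-0.3, 0.5, 5.2]
opening: 0.0357
finger_force: 39.3
```

Emit:
carry_out --motion '[[[30,0,0,0,0,0,0],[30,0,0,-10,0,0,0],[30,0,0,-15,0,0,0],[30,0,0,-20,0,0,0],[30,0,0,-20,0,0,0],[30,0,0,-25,0,0,0],[30,0,0,-25,0,0,0],[30,0,0,-25,0,0,0],[30,0,0,-10,0,0,0],[30,0,0,0,0,0,0],[30,0,0,0,0,0,0],[30,0,0,0,0,0,0]]]'

```text
t: 13.3
eef_pos: [0.4678, -0.336, 0.2529]
eef_rot: [-2.456, -1.957, 0.001]
force: [-0.8, -0.0, -0.8]
opening: 0.0352
finger_force: 40.0
```

Run:
```python
from h import *
plan([.47,-.13,.26],88.8)
```

```text
rot [ -0.08  -0.04 -11.69] shift [206.   -2.1  -7.1] pos [ 0.4678 -0.336   0.2529] F [-0.84 -0.01 -0.84] open 0.0352 ff 40.01469433307648 t 13.3
```

Emit:
carry_out --motion '[[[30,0,0,0,0,0,-5.8],[30,0,0,0,0,0,-5.9],[30,32,10,0,0,0,0],[30,33,11,0,0,0,0],[30,33,11,0,0,0,0],[30,33,11,0,0,0,0],[30,33,11,0,0,0,0],[30,33,11,0,0,0,0],[30,33,11,0,0,0,0],[30,33,11,0,0,0,0],[30,33,11,0,0,0,0],[30,30,10,0,0,0,0]]]'

```text
t: 14.3
eef_pos: [0.5829, -0.0103, 0.2526]
eef_rot: [-2.242, -2.198, 0.002]
force: [0.3, 0.3, -0.9]
opening: 0.0358
finger_force: 40.1
```

Emit:
carry_out --motion '[[[30,0,0,0,0,0,0],[30,0,0,20,0,0,0],[30,0,0,20,0,0,0],[30,0,0,15,0,0,0],[30,0,0,0,0,0,0],[30,0,0,0,0,0,0],[30,0,0,0,0,0,0],[30,0,0,0,0,0,0]]]'

```text
t: 14.97
eef_pos: [0.5831, -0.0127, 0.1996]
eef_rot: [2.244, 2.198, 0.001]
force: [-0.1, 0.2, -1.1]
opening: 0.0357
finger_force: 40.1
```

Run:
```python
from h import *; from cell import *
plan([.583,-.0125,.106],88.8)
c=capture("wrist"); np.savez("pics/wrist5.npz",**c); cv2.imwrite("pics/w5.png",c["pixels"])
w=wcloud(c); x,y,z=w[...,0],w[...,1],w[...,2]; S=cv2.cvtColor(c["pixels"],cv2.COLOR_BGR2HSV)[...,1]
q=w[(abs(x-.583)<.0175)&(abs(y+.012)<.02)&(z>.1)&(z<.185)&(S<90)]
print(len(q),np.percentile(q[:,2],[1,50,99]).round(4),np.percentile(q[:,0],[1,99]).round(4))
for a in np.arange(.1,.19,.01):
    r=q[(q[:,2]>a)&(q[:,2]<a+.01)]
    if len(r)>10: print(a.round(2),len(r),np.polyfit(r[:,0]-.583,r[:,1],1).round(4))
```

```text
rot [0.06 0.   0.01] shift [ 0.2 -0.1 93.6] pos [ 0.5831 -0.0127  0.1996] F [-0.14  0.18 -1.07] open 0.0357 ff 40.13938665390015 t 14.9667
8174 [0.1055 0.162  0.1778] [0.5659 0.6003]
0.1 293 [-0.022  -0.0067]
0.11 471 [-0.0231 -0.0066]
0.12 609 [-0.0221 -0.0066]
0.13 659 [-0.0081 -0.0065]
0.14 858 [-0.0183 -0.0066]
0.15 965 [-0.0121 -0.0065]
0.16 1212 [-0.015  -0.0065]
0.17 3086 [-0.0172 -0.0105]
0.18 21 [-0.0265 -0.0007]
```

Spacer hangs square and centred (face slope -0.02, y = -12.6 mm). I'll lower it just above the floor and slide it to the white jaw.

Emit:
carry_out --motion '[[[30,0,0,20,0,0,0],[30,0,0,20,0,0,0],[30,0,0,20,0,0,0],[30,0,0,15,0,0,0],[30,0,0,12,0,0,0],[30,0,0,6,0,0,0],[30,0,0,0,0,0,0],[30,0,0,0,0,0,0],[30,-1,0,0,0,0,0],[30,0,0,0,0,0,0],[30,0,0,0,0,0,0]]]'

```text
t: 15.93
eef_pos: [0.5831, -0.0136, 0.1064]
eef_rot: [2.244, 2.198, 0.001]
force: [0.5, 0.9, -1.2]
opening: 0.0355
finger_force: 40.2
```

Emit:
carry_out --motion '[[[30,-0.7,0,0,0,0,0],[30,0,0,0,0,0,0],[30,0,0,0,0,0,0],[30,0,0,1,0,0,0],[30,0,0,0,0,0,0],[30,0,0,0,0,0,0]]]'

```text
t: 16.43
eef_pos: [0.583, -0.0137, 0.1049]
eef_rot: [-2.244, -2.199, -0.001]
force: [0.9, 5.3, 0.2]
opening: 0.0355
finger_force: 40.3
```

Emit:
carry_out --motion '[[[30,0,0,1,0,0,0],[30,0,0,0,0,0,0],[30,0,0,0,0,0,0]]]'

```text
t: 16.68
eef_pos: [0.583, -0.0137, 0.1043]
eef_rot: [-2.244, -2.199, -0.002]
force: [-0.2, 5.9, 8.0]
opening: 0.0357
finger_force: 40.9
```

Emit:
carry_out --motion '[[[30,0,0,0.5,0,0,0],[30,0,0,0,0,0,0],[30,0,0,0,0,0,0]]]'

```text
t: 16.93
eef_pos: [0.583, -0.0137, 0.1043]
eef_rot: [2.244, 2.199, 0.002]
force: [-3.2, 5.6, 16.4]
opening: 0.0355
finger_force: 42.1
```

Seated on the floor and against the jaw. I'll back off the load slightly and release.

Emit:
carry_out --motion '[[[30,0.5,0,-0.9,0,0,0],[30,0,0,0,0,0,0],[60,0,0,0,0,0,0],[85,0,0,0,0,0,0],[85,0,0,0,0,0,0],[85,0,0,0,0,0,0],[85,0,0,0,0,0,0],[85,0,0,0,0,0,0]]]'

```text
t: 17.6
eef_pos: [0.5828, -0.0139, 0.1042]
eef_rot: [2.244, 2.198, -0.0]
force: [0.4, -0.0, -0.7]
opening: 0.0848
finger_force: 0.0
```

Emit:
carry_out --motion '[[[85,0,0,-10,0,0,0],[85,0,0,-20,0,0,0],[85,0,0,-20,0,0,0],[85,0,0,-20,0,0,0],[85,0,0,-20,0,0,0],[85,0,0,-20,0,0,0],[85,0,0,-20,0,0,0],[85,0,0,-10,0,0,0],[85,0,0,0,0,0,0],[85,0,0,0,0,0,0],[85,0,0,0,0,0,0],[85,0,0,0,0,0,0]]]'

```text
t: 18.6
eef_pos: [0.5825, -0.0138, 0.2433]
eef_rot: [-2.244, -2.198, 0.002]
force: [0.6, -0.1, 0.3]
opening: 0.0853
finger_force: 0.0
```

Run:
```python
from h import *; from cell import *
plan([.4883,-.2485,.25],77.3)
c=capture("wrist"); np.savez("pics/wrist6.npz",**c); cv2.imwrite("pics/w6.png",c["pixels"])
w=wcloud(c); x,y,z=w[...,0],w[...,1],w[...,2]; S=cv2.cvtColor(c["pixels"],cv2.COLOR_BGR2HSV)[...,1]
for l,m in(("cap",(abs(x-.583)<.03)&(y>.005)&(y<.057)&(z>.077)&(z<.09)),("sptop",(abs(x-.583)<.03)&(abs(y+.013)<.02)&(z>.0785)&(z<.09)),("spface",(abs(x-.583)<.016)&(abs(y+.01)<.02)&(z>.03)&(z<.076)&(y>-.012)),("wjawtop",(abs(x-.583)<.03)&(y<-.01)&(y>-.06)&(z>.07)&(z<.078))):
    p=w[m]; print(l,rect(p) if len(p)>3 else len(p), np.median(p,0).round(4) if len(p) else 0)
```

```text
rot [-0.09  0.02 11.51] shift [-249.7  -40.3   -6.7] pos [ 0.5825 -0.0138  0.2433] F [ 0.64 -0.1   0.34] open 0.0853 ff 0.0 t 18.6
cap (array([583.4,  33.5]), array([41.5, 40.8]), 13.3, 2336) [0.5834 0.0338 0.0815]
sptop (array([582. , -13.2]), array([12.3, 35. ]), 88.6, 673) [ 0.582  -0.0131  0.0815]
spface (array([583. ,   0.7]), array([18.4, 31.9]), 89.9, 556) [ 0.583  -0.0074  0.0592]
wjawtop (array([582.5, -27.4]), array([10.6, 25. ]), 89.0, 367) [ 0.5826 -0.0275  0.0735]
```

View pics/w6.png

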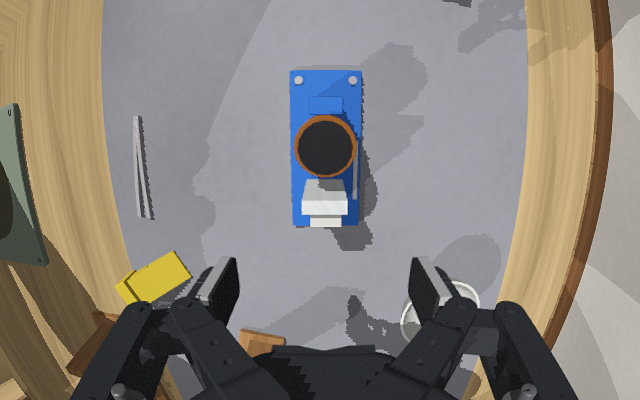

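Jar cap is at (325,147) and the spacer top at (325,207), both upright and square. The gap is about 16 mm: spacer face at y = -7.5, jar edge at +8.5. Now the wedge.

Emit:
carry_out --motion '[[[85,0,0,0,0,0,5.7],[85,0,0,0,0,0,5.8],[85,-28,-4.4,-1,0,0,0],[85,-28,-4.5,-1,0,0,0],[85,-28,-4.5,-1,0,0,0],[85,-28,-4.5,-1,0,0,0],[85,-28,-4.5,-1,0,0,0],[85,-28,-4.5,-1,0,0,0],[85,-28,-4.5,-0.7,0,0,0],[85,-28,-4.5,0,0,0,0],[85,-25.7,-4.4,0,0,0,0],[85,0,0,0,0,0,0]]]'

```text
t: 19.65
eef_pos: [0.4862, -0.2534, 0.2506]
eef_rot: [2.458, 1.955, -0.004]
force: [-0.3, -1.9, -0.7]
opening: 0.0853
finger_force: 0.0
```

Emit:
carry_out --motion '[[[85,0,0,0,0,0,0],[85,0,0,20,0,0,0],[85,0,0,20,0,0,0],[85,0,0,0,0,0,0],[85,0,0,0,0,0,0],[85,0,0,0,0,0,0]]]'

```text
t: 20.15
eef_pos: [0.4891, -0.2482, 0.2117]
eef_rot: [2.452, 1.963, 0.0]
force: [1.1, -0.9, -0.6]
opening: 0.085
finger_force: 0.0
```

Run:
```python
from h import *; from cell import *
c=capture("wrist"); w=wcloud(c);h=cv2.cvtColor(c["pixels"],cv2.COLOR_BGR2HSV);H,S,V=[h[...,i].astype(int) for i in range(3)]
p=w[((H<6)|(H>174))&(S>150)&(w[...,2]>.105)&(w[...,2]<.12)]; print(rect(p),np.median(p,0))
plan([.4883,-.2485,.158],77.3)
```

```text
(array([ 488.2, -248.3]), array([37.8, 45.6]), 77.3, 4200) [ 0.48862155 -0.2465935   0.1094844 ]
rot [0.06 0.01 0.04] shift [-0.4 -0.8 53.9] pos [ 0.4891 -0.2483  0.2119] F [0.85 0.14 0.66] open 0.0853 ff 0.0 t 20.2
```

Emit:
carry_out --motion '[[[85,0,-0.8,15,0,0,0],[85,0,0,15,0,0,0],[85,0,0,14,0,0,0],[85,0,0,10,0,0,0],[85,0,0,0,0,0,0],[85,0,0,0,0,0,0],[40,0,0,0,0,0,0],[40,0,0,0,0,0,0],[40,0,0,0,0,0,0],[40,0,0,0,0,0,0],[40,0,0,0,0,0,0]]]' --grip_force 80

```text
t: 21.12
eef_pos: [0.488, -0.2485, 0.1579]
eef_rot: [2.453, 1.962, 0.001]
force: [-3.0, 1.9, 14.4]
opening: 0.0449
finger_force: 80.2
```

Emit:
carry_out --motion '[[[40,0,0,-10,0,0,0],[40,0,0,-15,0,0,0],[40,0,0,-20,0,0,0],[40,0,0,-20,0,0,0],[40,0,0,-20,0,0,0],[40,0,0,-20,0,0,0],[40,0,0,-15,0,0,0],[40,0,0,-10,0,0,0],[40,0,0,0,0,0,0],[40,0,0,0,0,0,0],[40,0,0,0,0,0,0]]]'

```text
t: 22.03
eef_pos: [0.4877, -0.2482, 0.2865]
eef_rot: [-2.453, -1.962, 0.001]
force: [-0.2, -0.3, -0.0]
opening: 0.0448
finger_force: 81.9
```

Run:
```python
from h import *; from cell import *
plan([.583,.0068,.288],88.8)
```

```text
rot [-4.000e-02 -1.000e-02 -1.149e+01] shift [257.   90.   -1.5] pos [ 0.4877 -0.2482  0.2865] F [-0.18 -0.25 -0.01] open 0.0448 ff 81.89244389533997 t 22.0333
```

Emit:
carry_out --motion '[[[40,0,0,0,0,0,-5.7],[40,0,0,0,0,0,-5.8],[40,28,10,0,0,0,0],[40,28,10,0,0,0,0],[40,28,10,0,0,0,0],[40,28,10,0,0,0,0],[40,28,10,0,0,0,0],[40,28,10,0,0,0,0],[40,28,10,0,0,0,0],[40,28,10,0,0,0,0],[40,28,8,0,0,0,0],[40,5,2,0,0,0,0]]]'

```text
t: 23.03
eef_pos: [0.5838, 0.012, 0.2857]
eef_rot: [-2.237, -2.202, -0.001]
force: [-0.1, 1.8, -0.8]
opening: 0.0446
finger_force: 81.9
```

Emit:
carry_out --motion '[[[40,0,0,0,0,0,0],[40,0,0,15,0,0,0],[40,0,0,15,0,0,0],[40,0,0,0,0,0,0],[40,0,0,0,0,0,0],[40,0,0,0,0,0,0]]]'

```text
t: 23.53
eef_pos: [0.5833, 0.0059, 0.2575]
eef_rot: [2.245, 2.197, 0.0]
force: [0.9, 0.4, -0.5]
opening: 0.0447
finger_force: 81.9
```

Run:
```python
from h import *; from cell import *
plan([.583,.0068,.2],88.8)
c=capture("wrist"); np.savez("pics/wrist7.npz",**c); cv2.imwrite("pics/w7.png",c["pixels"])
w=wcloud(c);x,y,z=w[...,0],w[...,1],w[...,2];h=cv2.cvtColor(c["pixels"],cv2.COLOR_BGR2HSV);H,S,V=[h[...,i].astype(int) for i in range(3)]
p=w[((H<6)|(H>174))&(S>150)&(z>.1)]; print(len(p),np.percentile(p[:,2],[0.2,1,50,99]).round(4),np.percentile(p[:,0],[1,99]).round(4))
for a in np.arange(.105,.23,.01):
    r=p[(p[:,2]>a)&(p[:,2]<a+.01)]
    if len(r)>10: print(a.round(3),len(r),np.polyfit(r[:,0]-.583,r[:,1],1).round(4),np.percentile(r[:,1],99).round(4))
p=w[(abs(x-.583)<.03)&(y>.005)&(y<.057)&(z>.077)&(z<.09)]; print("cap",len(p),rect(p))
```

```text
rot [ 0.02  0.02 -0.04] shift [ 0.9 -0.3 57.5] pos [0.5833 0.0059 0.2575] F [ 0.9   0.36 -0.51] open 0.0447 ff 81.9220519065857 t 23.5333
8646 [0.1226 0.1302 0.2089 0.2103] [0.5607 0.6047]
0.115 54 [-0.0329 -0.0002] 0.0004
0.125 84 [-0.0278  0.0019] 0.003
0.135 140 [-0.0178  0.0046] 0.0062
0.145 70 [-0.0175  0.0074] 0.0083
0.185 401 [-0.0228  0.0243] 0.0252
0.195 863 [-0.0226  0.0244] 0.0253
0.205 7031 [-0.0061  0.0087] 0.0248
cap 2015 (array([583.7,  33.6]), array([41.7, 41. ]), 73.8, 2015)
```

View pics/w7.png

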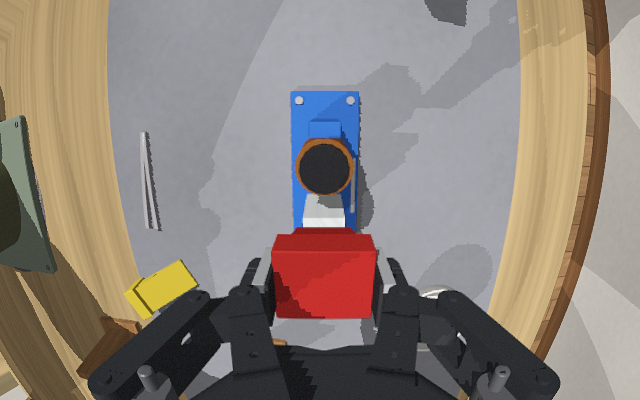

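Wedge held upright and square, head top at (323,282), slanted face towards the jar; jar and spacer unmoved. Wedge origin is y ≈ 6.0 mm, so I'll shift +1.5 mm and lower it.

Emit:
carry_out --motion '[[[40,1.5,0,0,0,0,0],[40,0,0,12,0,0,0],[40,0,0,12,0,0,0],[40,0,0,12,0,0,0],[40,0,0,10,0,0,0],[40,0,0,8,0,0,0],[40,0,0,6,0,0,0],[40,0,0,5,0,0,0],[40,0,0,3,0,0,0],[40,0,0,2,0,0,0],[40,0,0,0,0,0,0],[40,0,0,0,0,0,0]]]'

```text
t: 24.58
eef_pos: [0.5833, 0.0082, 0.1871]
eef_rot: [2.244, 2.198, 0.0]
force: [0.1, 0.4, -0.1]
opening: 0.0447
finger_force: 81.9
```

Emit:
carry_out --motion '[[[40,0,0,0,0,0,0],[40,0,0,1,0,0,0],[40,0,0,1,0,0,0],[40,0,0,0,0,0,0],[40,0,0,0,0,0,0]]]'

```text
t: 25.0
eef_pos: [0.5832, 0.0082, 0.1849]
eef_rot: [-2.244, -2.198, 0.0]
force: [-0.3, -0.5, -1.0]
opening: 0.0445
finger_force: 81.9
```

Emit:
carry_out --motion '[[[40,-1,0,1,0,0,0],[40,-0.5,0,1,0,0,0],[40,0,0,1,0,0,0],[40,0,0,1,0,0,0],[40,0,0,0,0,0,0],[40,0,0,0,0,0,0]]]'

```text
t: 25.5
eef_pos: [0.5832, 0.0067, 0.1808]
eef_rot: [-2.244, -2.198, 0.0]
force: [-0.7, -1.2, -1.2]
opening: 0.0446
finger_force: 81.9
```

Emit:
carry_out --motion '[[[40,-0.3,0,1,0,0,0],[40,0,0,1,0,0,0],[40,0,0,0,0,0,0],[40,0,0,0,0,0,0]]]'

```text
t: 25.83
eef_pos: [0.5832, 0.0064, 0.1788]
eef_rot: [-2.244, -2.198, 0.0]
force: [0.2, -0.6, -0.6]
opening: 0.0446
finger_force: 81.9
```

Emit:
carry_out --motion '[[[40,0,0,1,0,0,0],[40,0,0,1,0,0,0],[40,0,0,0,0,0,0],[40,0,0,0,0,0,0]]]'

```text
t: 26.17
eef_pos: [0.5832, 0.0064, 0.1768]
eef_rot: [-2.244, -2.198, 0.0]
force: [-0.2, -0.5, -0.3]
opening: 0.0449
finger_force: 81.9
```

Emit:
carry_out --motion '[[[40,0,0,1,0,0,0],[40,0,0,0,0,0,0],[40,0,0,0,0,0,0],[40,0,0,0,0,0,0]]]'

```text
t: 26.5
eef_pos: [0.5832, 0.0063, 0.1759]
eef_rot: [2.244, 2.198, -0.0]
force: [0.0, -0.7, -0.2]
opening: 0.0448
finger_force: 81.9
```

Emit:
carry_out --motion '[[[40,0,0,1,0,0,0],[40,0,0,0,0,0,0],[40,0,0,0,0,0,0],[40,0,0,0,0,0,0]]]'

```text
t: 26.83
eef_pos: [0.5832, 0.0062, 0.1749]
eef_rot: [2.244, 2.198, -0.001]
force: [0.0, -2.5, -0.5]
opening: 0.0445
finger_force: 82.0
```

Emit:
carry_out --motion '[[[40,0,0,1,0,0,0],[40,0,0,0,0,0,0],[40,0,0,0,0,0,0],[40,0,0,0,0,0,0]]]'

```text
t: 27.17
eef_pos: [0.5832, 0.0062, 0.1739]
eef_rot: [2.244, 2.198, -0.001]
force: [0.6, -4.7, 0.3]
opening: 0.0445
finger_force: 82.2
```

Emit:
carry_out --motion '[[[40,0,0,1,0,0,0],[40,0,0,0,0,0,0],[40,0,0,0,0,0,0],[40,0,0,0,0,0,0]]]'

```text
t: 27.5
eef_pos: [0.5832, 0.0061, 0.1729]
eef_rot: [2.244, 2.198, -0.0]
force: [-0.2, -5.7, 1.5]
opening: 0.0448
finger_force: 82.4
```

Emit:
carry_out --motion '[[[40,-0.6,0,0.5,0,0,0],[40,0,0,0.5,0,0,0],[40,0,0,0,0,0,0],[40,0,0,0,0,0,0]]]'

```text
t: 27.83
eef_pos: [0.5833, 0.0057, 0.172]
eef_rot: [2.244, 2.198, 0.0]
force: [0.6, -4.4, 4.1]
opening: 0.0445
finger_force: 82.6
```

Emit:
carry_out --motion '[[[40,0,0,0.5,0,0,0],[40,0,0,0.5,0,0,0],[40,0,0,0,0,0,0],[40,0,0,0,0,0,0]]]'

```text
t: 28.17
eef_pos: [0.5834, 0.0056, 0.1712]
eef_rot: [2.244, 2.198, 0.0]
force: [-0.3, -5.1, 8.4]
opening: 0.0448
finger_force: 83.1
```

Emit:
carry_out --motion '[[[40,0,0,0.5,0,0,0],[40,0,0,0.5,0,0,0],[40,0,0,0,0,0,0],[40,0,0,0,0,0,0]]]'

```text
t: 28.5
eef_pos: [0.5835, 0.0056, 0.1706]
eef_rot: [2.244, 2.197, 0.001]
force: [-0.9, -5.4, 14.3]
opening: 0.0444
finger_force: 84.0
```

Emit:
carry_out --motion '[[[40,-0.4,0,0,0,0,0],[40,0,0,0,0,0,0],[40,0,0,0,0,0,0],[40,0,0,0,0,0,0],[40,0,0,0,0,0,0],[40,0,0,0,0,0,0]]]'

```text
t: 29.0
eef_pos: [0.5835, 0.0055, 0.1706]
eef_rot: [2.244, 2.198, 0.001]
force: [-0.8, -4.3, 14.3]
opening: 0.0446
finger_force: 84.0
```

Emit:
carry_out --motion '[[[40,0,0,0,0,0,0],[40,0,0,0,0,0,0],[40,0,0,0,0,0,0],[40,0,0,0,0,0,0],[40,0,0,0,0,0,0],[40,0,0,0,0,0,0]]]'

```text
t: 29.5
eef_pos: [0.5835, 0.0055, 0.1706]
eef_rot: [2.244, 2.198, 0.001]
force: [-2.3, -3.6, 14.7]
opening: 0.0446
finger_force: 84.0
```

Emit:
carry_out --motion '[[[40,-0.2,0,0.4,0,0,0],[40,0,0,0,0,0,0],[40,0,0,0,0,0,0],[40,0,0,0,0,0,0],[40,0,0,0,0,0,0],[40,0,0,0,0,0,0]]]'

```text
t: 30.0
eef_pos: [0.5835, 0.0054, 0.1704]
eef_rot: [2.244, 2.198, 0.002]
force: [-2.2, -2.4, 19.2]
opening: 0.0446
finger_force: 84.6
```

Run:
```python
from h import *; from cell import *
from scipy.optimize import least_squares as ls
plan([.583,.0068,.2],88.8)
c=capture("wrist"); cv2.imwrite("pics/w8.png",c["pixels"])
w=wcloud(c);x,y,z=w[...,0],w[...,1],w[...,2];h=cv2.cvtColor(c["pixels"],cv2.COLOR_BGR2HSV);H,S,V=[h[...,i].astype(int) for i in range(3)]
p=w[((H<6)|(H>174))&(S>150)&(z>.1)&(abs(x-.583)<.03)]; print("wedge top",np.percentile(p[:,2],[50,90]).round(4))
t=p[p[:,2]>.115]; A=np.c_[t[:,:2]-t[:,:2].mean(0),np.ones(len(t))]; print("top tilt",np.linalg.lstsq(A,t[:,2],rcond=None)[0].round(4))
r=p[(p[:,2]>.104)&(p[:,2]<.118)&(p[:,1]>.015)]; print("front",len(r),np.polyfit(r[:,0]-.583,r[:,1],1).round(4) if len(r)>5 else 0)
p=w[(abs(x-.583)<.03)&(y>.005)&(y<.06)&(z>.077)&(z<.09)&(V<70)]; print("cap",rect(p),np.linalg.lstsq(np.c_[p[:,:2]-p[:,:2].mean(0),np.ones(len(p))],p[:,2],rcond=None)[0].round(4))
```

```text
rot [ 0.08 -0.02  0.02] shift [  1.4  -0.6 -29.6] pos [0.5835 0.0054 0.1704] F [-2.2  -2.36 19.19] open 0.0446 ff 84.55966830253601 t 30.0
wedge top [0.1219 0.1227]
top tilt [-0.0015 -0.0409  0.1217]
front 1247 [-0.023   0.0239]
cap (array([583.6,  34.6]), array([40. , 40.7]), 87.3, 4328) [-0.0007 -0.0073  0.0815]
```

View pics/w8.png

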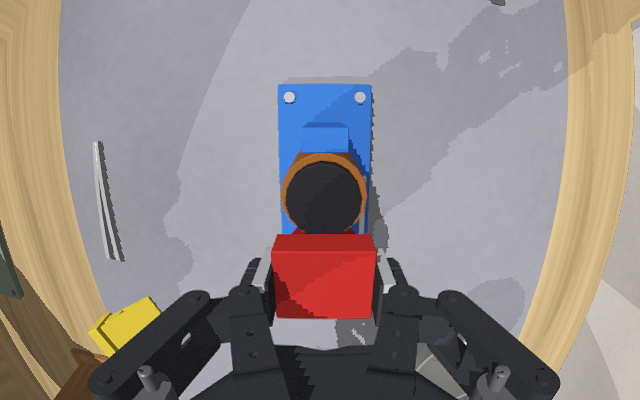

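The wedge is tight: 4.9 N more push sank it only 0.2 mm, and the image shows jar (323,195) upright and wedge head (323,282) square. I'll ease back to about 14 N and hold.

Emit:
carry_out --motion '[[[40,0,0,-0.4,0,0,0],[40,0,0,0,0,0,0],[40,0,0,0,0,0,0],[40,0,0,0,0,0,0],[40,0,0,0,0,0,0],[40,0,0,0,0,0,0],[40,0,0,0,0,0,0],[40,0,0,0,0,0,0]]]'

```text
t: 30.72
eef_pos: [0.5835, 0.0054, 0.1705]
eef_rot: [2.244, 2.198, 0.002]
force: [-1.8, -3.5, 12.3]
opening: 0.0446
finger_force: 83.3
```

Steady 12 N push, so I'm handing in.

```bash
python3 -c "
from cell import *
print(job_done())"
```

```text
the job is handed in; nothing more can be done
None
```

I handed the job in with the jar upright against the blue jaw, the spacer square against the white jaw, and the red wedge tight between them, still gripped and pressed down at about 12 N; no verdict came back.

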